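Ready a batch of ring-compression specimens: load, spray with dry lubricant, hand over

ROBOT

A 6-joint arm with a two-finger parallel gripper is mounted at the origin on the work surface. World frame = base frame: x ahead of the robot, y to its left, z up, the work surface at z = 0. Lengths are in m, angles in rad, forces in N, time in s.
With the tool pointing down it reaches from about 0.25 to 0.775 m from the base axis. Payload 4 kg.
Tool frame: the origin (TCP) lies at the very end of the fingers, on their centre line; the grasp point (between the pads) lies hold_point_z behind it (hold_point_z is the distance from the TCP to the grasp point, in m); z points along the fingers, y is the direction in which the jaws open and shut (so a half turn about z gives the same grasp; the last joint's range is limited). The gripper opens to 94 mm and grips with 3 to 60 N. Pads are 16 mm wide; open, the fingers measure 119 mm over their backs; the gripper's body (75 mm by 177 mm) begins 78 mm behind the grasp point.
Start: joints at [1.23, 0.087, 1.371, -0, 1.684, -0.103], TCP at [0.13, 0.535, 0.206] pointing down, gripper open.
Joint ranges: [-3.1, 3.1], [-0.76, 2.03], [0.27, 2.55], [-1.08, 4.22], [0.17, 2.65], [-2.57, 2.57]. Speed limits (rad/s): [2.79, 2.79, 3.14, 3.14, 3.14, 3.14].

INTERFACE

Orientations are given as [roll, pitch, yaw] about the fixed x, y, z axes, in that order (R = Rz(yaw) Ry(pitch) Rx(roll)).
In Python, from bench import * gives the robot as it stands.
- The arm moves only by the tool step_arm, never from a script. Its argument "increments" is text: rows parted by semicolons, each of 6 numbers parted by spaces: the shift along the tool's x, y, z in cm, then the turn, a rotation vector about the tool's x, y, z in rad. A call has 1 to 5 rows; each row shifts and turns the commanded pose from where the row before left it, along the tool's axes as they then stand; what a row does not reach is not made up. A row lasts 1/10 s, in which the tool goes at most 50 mm and 8.59 degrees, less where a joint would pass 70% of its speed; a pose out of reach is approached as far as the arm can. A call is refused whole if a number of a shift passes 5 or a number of a turn 0.15, either way. A call with a gripper value outside its range is refused whole. "claw" is the gripper's target within -1 to 1 (shut at 1, half-way at 0, fully open at -1), set as the call begins (left out, the last holds). The fingers move at their own pace and stop on an object; the grip force is fixed at half the most. Time passes only in rows, so rows that do not move let the fingers close. It gives the time, the measured TCP pose, the force and the opening at its end, in the units of the state.
- get_obs(): the state, without advancing time (a new reading comes with each control period).
- snapshot(name): name is "scene" or "top"; returns the picture (384x512x3 uint8, red, green, blue); there is no depth.
- calibration(name): a dict with "camera_matrix" (3x3 intrinsics, pixels), "k1" (the pictures are not rectified: a ray, as slopes to the right and down, at radius r is drawn at 1 + k1 r^2 times it, then the intrinsics apply), "eye" and "orientation" of the camera in the world. Camera axes: x right, y up, looking along -z (the intrinsics and any distortion apply to the point x, -y, -z); pixel columns grow to the right and rows downward; lengths in m; the calibration is good to about 2 mm. A picture is of the moment at which its call begins. calibration takes no time and is no camera call.
- close_job(): hands the job in, once; it reports no verdict.
The state is a dict: "time": time; "joint_positions": joint angles; "qvel": joint speeds; "joint_torque": joint torques, N m; "tool_pos": TCP position; "ee_rot": TCP orientation; "wrist_force": force on the tool from outside, world axes, zero at the start; "wrist_torque": the same for the moment, N m; "width": finger opening in m.
Only numpy, scipy, OpenCV 4.12 (cv2) and the standard library are available. Lean on these libraries where they do the work, as an engineer would, in place of code of your own. Each camera call takes 0.05 s, during which the arm holds its last target. There are 200 camera calls.

TASK

Get the next ring-compression batch ready: drop the two crushed rings left on the round carrier plate into the scrap bin, and lay every 36 mm ring flat on the plate inside its rim, none on top of another; the smaller and larger rings stay where they lie on the paper. With the loaded plate in the taped circle in front of the spray bottle (never spray the bare bench), press the bottle's cap fully down for a moment and let it come back up. Then bring the plate with its rings into the other taped circle, wholly inside the tape; always slide the plate along the bench, never lift or tip it, and leave the caliper, weight and spare platen alone.

Things in the scene. Friction and masses are not known exactly. Their poses are not given: they have to be found in the camera images.
- ring1_c (a point): centre (half-way up, on the axis) of a wanted test ring: bright steel, outside diameter 36 mm, bore 18 mm, 12 mm high, lying flat; 70 g. Between three and five such rings are present (None from the start: not in this run). z axis = ring axis, up or down
- ring2_c (a point): centre (half-way up, on the axis) of a wanted test ring: bright steel, outside diameter 36 mm, bore 18 mm, 12 mm high, lying flat; 70 g. Between three and five such rings are present (None from the start: not in this run). z axis = ring axis, up or down
- ring3_c (a point): centre (half-way up, on the axis) of a wanted test ring: bright steel, outside diameter 36 mm, bore 18 mm, 12 mm high, lying flat; 70 g. Between three and five such rings are present (None from the start: not in this run). z axis = ring axis, up or down
- ring4_c (a point): centre (half-way up, on the axis) of a wanted test ring: bright steel, outside diameter 36 mm, bore 18 mm, 12 mm high, lying flat; 70 g. Between three and five such rings are present (None from the start: not in this run). z axis = ring axis, up or down
- ring5_c (a point): centre (half-way up, on the axis) of a wanted test ring: bright steel, outside diameter 36 mm, bore 18 mm, 12 mm high, lying flat; 70 g. Between three and five such rings are present (None from the start: not in this run). z axis = ring axis, up or down
- small1_c (a point): centre of a look-alike steel ring of the wrong size: outside diameter 27 mm, bore 13.5 mm, 9 mm high, lying among the wanted ones on the paper sheet, about 75 mm or more from its neighbours' centres at the start; not to be used
- small2_c (a point): centre of a look-alike steel ring of the wrong size: outside diameter 27 mm, bore 13.5 mm, 9 mm high, lying among the wanted ones on the paper sheet, about 75 mm or more from its neighbours' centres at the start; not to be used
- big1_c (a point): centre of a look-alike steel ring of the wrong size: outside diameter 48 mm, bore 24 mm, 16 mm high, lying among the wanted ones on the paper sheet, about 75 mm or more from its neighbours' centres at the start; not to be used
- big2_c (a point): centre of a look-alike steel ring of the wrong size: outside diameter 48 mm, bore 24 mm, 16 mm high, lying among the wanted ones on the paper sheet, about 75 mm or more from its neighbours' centres at the start; not to be used
- plate_c (a point): centre (half-way up) of the loose carrier plate: plain aluminium disc, outside diameter 160 mm, 16 mm high over its low raised rim; the rim is 4 mm wide and 5 mm high, the flat floor inside it is 152 mm across and 11 mm above the bench (3 mm above this point); about 0.7 kg, lying on the bench; it is slid by pushing its edge
- scrap1_c (a point): centre of one of the two crushed rings that lie side by side, not touching, on the carrier plate at the start: darker steel, bulged, 46 mm outside diameter, 8 mm thick, about 90 g
- scrap2_c (a point): centre of one of the two crushed rings that lie side by side, not touching, on the carrier plate at the start: darker steel, bulged, 46 mm outside diameter, 8 mm thick, about 90 g
- bin_in (a point): centre of the inner floor of the fixed scrap bin: open grey plastic box, outside 120 x 120 mm, 45 mm high, walls and floor 3 mm; axes along its sides
- spot (a point): centre, on the bench surface, of the taped circle in front of the spray bottle (flat white tape, inner diameter 200 mm, no thickness to speak of). The bottle's axis stands 160 mm away in this point's +x direction
- cap_top (a point): centre of the flat top (about 30 mm across) of the spray bottle's white sprung cap, about 206 mm above the bench when up; it moves with the cap. The bottle (68 mm across at its fixed holder, which has an 88 mm square foot) does not move
- cap (a joint): how far the cap is pressed straight down, m: 0 up, 0.008 fully down; the spring takes about 3 N to start and 8.5 N fully down and returns the cap by itself. It sprays from about 0.006
- mark (a point): centre, on the bench surface, of the other taped circle (inner diameter 200 mm), the hand-over place for the test frame
- caliper_c (a point): bystander: digital caliper lying on the bench, 190 mm long, up to 60 mm wide over its jaws, 12 mm high, beyond the bottle; point at the middle of its body
- weight_c (a point): bystander: brass calibration weight, 38 mm across, 64 mm high; point 20 mm above the bench on its axis
- platen_c (a point): bystander: spare steel platen, disc of 90 mm diameter and 22 mm with a 28 mm stem up to 60 mm; point 11 mm above the bench on its axis
Things that resemble listed ones, but are neither listed nor needed, are in the scene too. What is shaped like the part that bears ring1_c but turquoise is not meant.

How it is judged:
By the outcome, as a careful person would: the job done as asked, in the order asked, and still so for the second after the job is handed in, with the robot touching nothing.
Of ring1, ring2, ring3, ring4, ring5 only 3 to 5 are there at a start; the rules pass over those that are not, and their reading is None.
At some moment in a run one of ring1, ring2, ring3, ring4, ring5 may be knocked a few centimetres aside while the robot is not near it.
Once in a run the grip may slacken for a moment while it holds something.
It also fails if it takes over 210 s, if anything falls off the work surface, if the arm or the gripper's body presses on something with over 40 N, if the wrist force passes 120 N, or if a joint passes its speed limit or range.

## Working session

There is one attempt and no reset: what is moved stays moved. The work goes in short steps, Python scripts to look and compute and a tool call to move; the robot and the scene stay as the last step left them, time stands still between calls to the robot, and variables do not carry over. Pictures are saved under pics/ and viewed, about 12 in all and at most 16, crops included, and the job is handed in when it is done.

Besides the shell and the picture viewer there is one more tool, called after "Call:" as name(argument=value, ...), one argument or row to a line, values as JSON. step_arm: Moves the arm, as the interface text tells. Its arguments: {"type":"object","properties":{"increments":{"type":"string"},"claw":{"type":"number"}},"required":["increments"]}

```bash
ls; mkdir -p pics; python3 - <<'E'
from bench import *
import cv2
print(get_obs())
for n in ("scene","top"):
    print(n,calibration(n))
    cv2.imwrite(f"pics/{n}0.png",cv2.resize(snapshot(n)[:,:,::-1],(800,600),interpolation=cv2.INTER_CUBIC))
    cv2.imwrite(f"pics/{n}0raw.png",snapshot(n)[:,:,::-1])
E
```

```text
pics
{'time': 0.0, 'joint_positions': array([ 1.22988345e+00,  8.78948990e-02,  1.37226103e+00,  8.31147849e-06,
        1.68362353e+00, -1.03102647e-01]), 'qvel': array([ 0.00179288,  0.0003105 ,  0.00068246,  0.00034993,  0.00042038,
       -0.00212891]), 'joint_torque': array([-5.42828420e-04, -3.40191400e+01, -3.02423823e+01,  7.15918676e-02,
        3.29959381e-02, -1.83839966e-04]), 'tool_pos': array([0.12937891, 0.53398333, 0.20433362]), 'ee_rot': array([-3.13941831e+00, -2.33283341e-04,  2.90378309e+00]), 'wrist_force': array([ 0.58117019,  0.32727889, -0.48090557]), 'wrist_torque': array([-0.03453463, -0.01322661,  0.00505758]), 'width': 0.09369592802842612}
scene {'camera_matrix': array([[435.83189463,   0.        , 255.26946432],
       [  0.        , 435.83189463, 188.69319642],
       [  0.        ,   0.        ,   1.        ]]), 'k1': -0.12762156658049453, 'eye': array([1.19504833, 0.39051981, 0.92234182]), 'orientation': array([0.79402225, 0.00714234, 2.16793222])}
top {'camera_matrix': array([[425.15148951,   0.        , 265.44597759],
       [  0.        , 425.15148951, 191.90808712],
       [  0.        ,   0.        ,   1.        ]]), 'k1': -0.1345829141714375, 'eye': array([ 0.44888827, -0.01936278,  1.23587176]), 'orientation': array([ 0.07964022, -0.01827602, -1.59475674])}
```

View pics/top0.png

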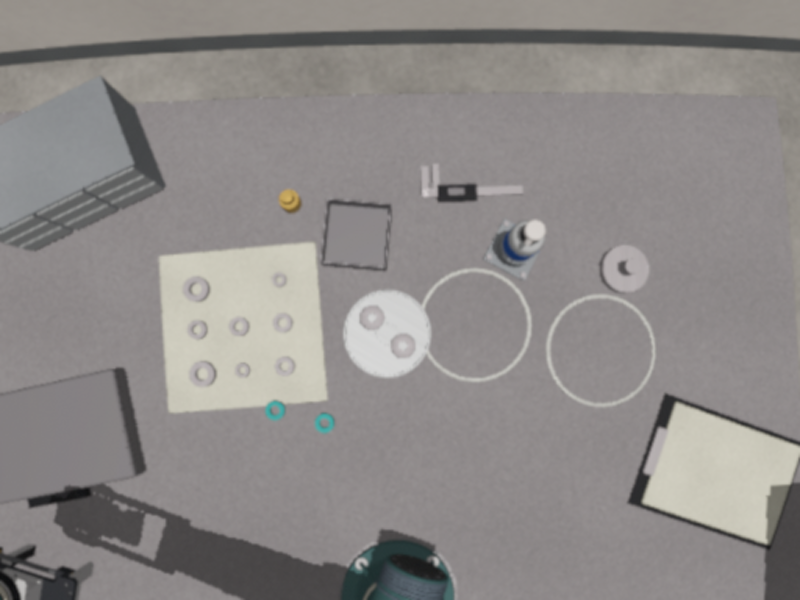

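View pics/scene0.png

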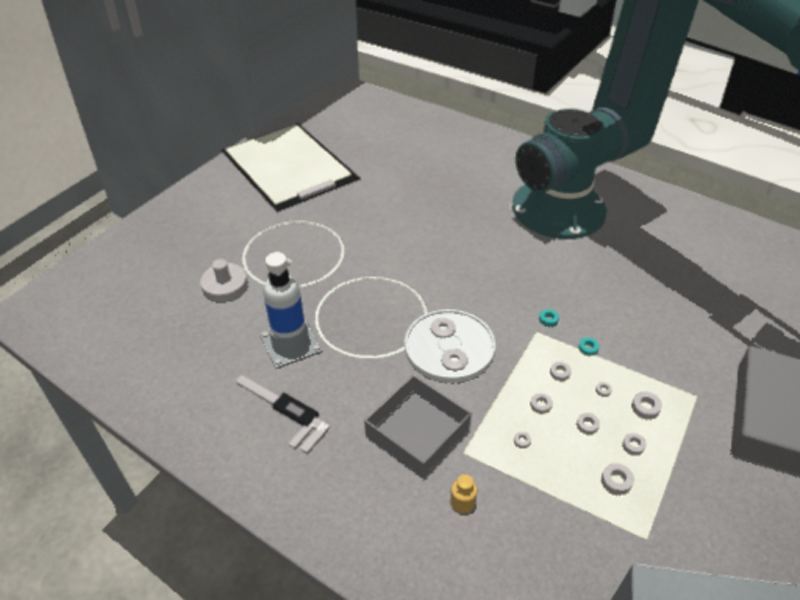

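The top view shows the paper with 2 big rings at about (196,289) and (202,373), 2 small ones at (280,280) and (243,370), and four 36 mm rings at (198,330), (240,326), (284,322) and (286,366). The plate is at (387,333) with scrap at (372,317) and (403,346). The bin is at (357,235), the spot circle at (476,325) next to the bottle, and the mark circle at (601,350).

```bash
cat > h.py <<'E'
from bench import *
import cv2, numpy as np
from scipy.spatial.transform import Rotation as Ro
from scipy.optimize import least_squares
def cam(n):
    c=calibration(n); return c, Ro.from_euler('xyz',c['orientation']).as_matrix()
def ray(n,uv):
    c,R=cam(n);K=c['camera_matrix'];uv=np.atleast_2d(np.float64(uv)).reshape(-1,1,2)
    p=cv2.undistortPoints(uv,K,np.array([c['k1'],0,0,0.]),None,None)[:,0] if 0 else None
    d=(uv[:,0]-[K[0,2],K[1,2]])/[K[0,0],K[1,1]]
    s=d.copy()
    for _ in range(30): s=d/(1+c['k1']*(s**2).sum(1,keepdims=True))
    v=np.c_[s[:,0],-s[:,1],-np.ones(len(s))]@R.T
    return c['eye'],v
def plane(n,uv,z):
    e,v=ray(n,uv); return (e+v*((z-e[2])/v[:,2:]))[:,:2]
def proj(n,P):
    c,R=cam(n);K=c['camera_matrix'];q=(np.atleast_2d(P)-c['eye'])@R
    s=np.c_[q[:,0],-q[:,1]]/-q[:,2:]; s=s*(1+c['k1']*(s**2).sum(1,keepdims=True))
    return s*[K[0,0],K[1,1]]+[K[0,2],K[1,2]]
def tri(a,b):
    (e1,v1),(e2,v2)=ray('top',a),ray('scene',b)
    A=np.zeros((3,3));y=np.zeros(3)
    for e,v in((e1,v1[0]),(e2,v2[0])):
        v=v/np.linalg.norm(v);M=np.eye(3)-np.outer(v,v);A+=M;y+=M@e
    return np.linalg.solve(A,y)
def paper_mask(im):
    h=cv2.cvtColor(im,cv2.COLOR_RGB2HSV)
    return h
def fitcirc(p):
    f=lambda q:np.hypot(p[:,0]-q[0],p[:,1]-q[1])-q[2]
    r=least_squares(f,[*p.mean(0),.05],loss='soft_l1',f_scale=.002);return r.x
E
python3 - <<'E'
from h import *
for n in('top','scene'):
    im=cv2.imread(f'pics/{n}0raw.png')[:,:,::-1].copy()
    px={'top':[(170,210),(152,208),(127,185),(125,190),(238,192),(240,160),(304,170),(228,150),(344,142)],'scene':[(430,290),(376,270),(240,160)]}[n]
    for u,v in px: print(n,(u,v),im[v,u])
im=cv2.imread('pics/top0raw.png')[:,:,::-1].copy()
i=im.astype(int); m=((i[:,:,0]-i[:,:,2])>8).astype(np.uint8)*255
cv2.imwrite('pics/m.png',m)
crop=cv2.imread('pics/top0raw.png')[130:265,95:345]
cv2.imwrite('pics/c1.png',cv2.resize(crop,None,fx=3.2,fy=3.2,interpolation=cv2.INTER_CUBIC))
E
```

```text
top (170, 210) [205 203 190]
top (152, 208) [202 200 186]
top (127, 185) [202 200 187]
top (125, 190) [179 173 174]
top (238, 192) [209 210 209]
top (240, 160) [141 138 140]
top (304, 170) [146 141 142]
top (228, 150) [141 137 137]
top (344, 142) [208 204 200]
scene (430, 290) [239 239 222]
scene (376, 270) [233 233 216]
scene (240, 160) [166 163 159]
```

View pics/c1.png

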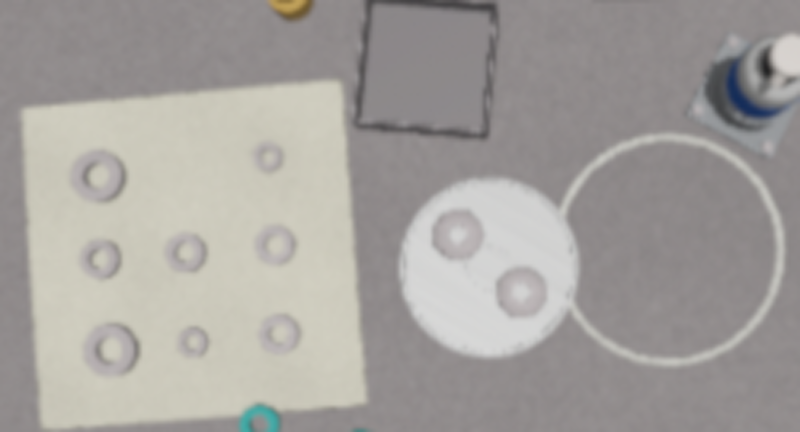

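The crop shows four mid-size rings on the paper, at raw top pixels of about (126,210), (153,208), (181,206) and (182,234). The scrap on the plate is at (238,203) and (258,221). Next I measure them all.

```bash
cat >> h.py <<'E'
def rings(n,im,zt=0.012):
    """rings on the paper -> list (pixel centre, xy at mid top, dia)"""
    i=cv2.GaussianBlur(im,(3,3),0).astype(int)
    g=((i[:,:,0]-i[:,:,2])>9)&(i[:,:,1]>150)&(i[:,:,2]>120)
    g=g.astype(np.uint8)
    cs,_=cv2.findContours(cv2.morphologyEx(g,cv2.MORPH_OPEN,np.ones((3,3))),cv2.RETR_EXTERNAL,cv2.CHAIN_APPROX_NONE)
    out=[];full=None
    # paper = contour whose centroid is nearest its known place
    tgt=proj(n,[[.475,.265,0]])[0]
    cs=[c for c in cs if cv2.contourArea(c)>3000]
    pc=min(cs,key=lambda c:np.hypot(*(c[:,0].mean(0)-tgt)))
    pm=cv2.drawContours(np.zeros_like(g),[cv2.convexHull(pc)],-1,1,-1); pm=cv2.erode(pm,np.ones((5,5)))
    b=(pm==1)&(g==0)
    cs,_=cv2.findContours(b.astype(np.uint8),cv2.RETR_EXTERNAL,cv2.CHAIN_APPROX_NONE)
    for c in cs:
        if cv2.contourArea(c)<25: continue
        (u,v),(a,bb),_=cv2.fitEllipse(c)
        P=plane(n,c[:,0],zt);w=P.mean(0)
        out.append((np.round([u,v],1),np.round(plane(n,[u,v],zt)[0],4),round(2*float(np.sqrt(cv2.contourArea(np.float32(P*1000))/np.pi)),1)))
    return out
E
python3 - <<'E'
from h import *
I={n:cv2.cvtColor(cv2.imread(f'pics/{n}0raw.png'),cv2.COLOR_BGR2RGB) for n in('top','scene')}
for n in I:
    for r in rings(n,I[n]): print(n,*r)
# manual features, 800->512
s=.64
print('tri cap',tri(np.array([534,231])*s,np.array([277,261])*s))
for nm,uv in (('platetop',(387,333)),('spot',(476,325)),('mark',(601,350)),('bin',(357,235)),('weight',(289,200)),('platen',(625,268))):
    print(nm,plane('top',np.array(uv)*s,{'platetop':.016,'bin':.045}.get(nm,0)))
for nm,a,b in(('scrA',(372,317),(454,358)),('scrB',(403,346),(442,327))): print(nm,tri(np.array(a)*s,np.array(b)*s))
for nm,uv in (('plate',(450,344)),('spot',(371,316)),('mark',(293,252))):
    print('scene',nm,plane('scene',np.array(uv)*s,.016 if nm=='plate' else 0))
E
```

```text
top [154.9 236.5] [0.4243 0.2777] 22.2
top [129.2 238.9] [0.4186 0.3533] 44.6
top [181.7 234. ] [0.4301 0.1996] 31.0
top [125.9 210.8] [0.5002 0.3626] 31.4
top [152.5 208.6] [0.5051 0.284 ] 31.9
top [180.4 206. ] [0.5108 0.2024] 31.0
top [125.1 184.6] [0.5767 0.365 ] 44.5
top [178.3 178.6] [0.5905 0.2079] 21.6
scene [394.3 307. ] [0.5806 0.3636] 45.1
scene [405.2 284.5] [0.506  0.3624] 31.6
scene [375.5 271.4] [0.5102 0.2839] 31.1
scene [345.9 258.4] [0.515  0.2026] 30.7
scene [413.  259.7] [0.4225 0.3521] 45.4
scene [385.7 249.1] [0.4294 0.2781] 20.8
scene [358.1 237.9] [0.4352 0.2002] 30.6
tri cap [ 0.63625691 -0.23209043  0.20153917]
platetop [[0.48585724 0.00840424]]
spot [[ 0.49732612 -0.15748682]]
mark [[ 0.44417183 -0.39342028]]
bin [[0.66375249 0.05854429]]
weight [[0.74241493 0.1898055 ]]
platen [[ 0.59901358 -0.44775897]]
scrA [0.5154717  0.03549752 0.01999875]
scrB [ 0.46161555 -0.02087406  0.01658384]
scene plate [[0.48843297 0.01168904]]
scene spot [[ 0.49858338 -0.15414688]]
scene mark [[ 0.44007984 -0.39651869]]
```

```bash
cat >> h.py <<'E'
def whitefit(n,im,c0,r,z,tol=.012):
    """fit circle to bright tape / plate-edge pixels near radius r about c0"""
    v=im.min(2); ys,xs=np.where(v>175 if n=='top' else v>200)
    P=plane(n,np.c_[xs,ys],z); d=np.hypot(*(P-c0).T)
    return fitcirc(P[abs(d-r)<tol])
def go(x,y,z,yaw=None):
    o=get_obs();p=o['tool_pos'];Y=o['ee_rot'][2];yaw=Y if yaw is None else yaw
    d=np.array([x,y,z])-p; R=Ro.from_euler('xyz',o['ee_rot']).as_matrix()
    w=(Ro.from_matrix(R).inv()*Ro.from_euler('xyz',[np.pi,0,yaw])).as_rotvec()
    print('tool cm',np.round(R.T@d*100,2),'rotvec',np.round(w,3),'| pos',np.round(p,4),'yaw',round(Y,3),'F',np.round(o['wrist_force'],1),'w',round(o['width'],4),'t',round(o['time'],2))
E
python3 - <<'E'
from h import *
import bench; print([a for a in dir(bench) if not a.startswith('_')])
print([ (a,getattr(bench,a)) for a in dir(bench) if 'hold' in a.lower()])
I={n:cv2.cvtColor(cv2.imread(f'pics/{n}0raw.png'),cv2.COLOR_BGR2RGB) for n in('top','scene')}
T,S=[rings(n,I[n]) for n in('top','scene')]
for t in T:
    s=min(S,key=lambda s:np.hypot(*(s[1]-t[1])))
    print(t[2],np.round(tri(t[0],s[0]),4))
for n in I:
    print(n,'spot',whitefit(n,I[n],np.array([.498,-.156]),.103,0),'mark',whitefit(n,I[n],np.array([.442,-.395]),.103,0))
    im=I[n]; i=im.astype(int)
    ys,xs=np.where((im.min(2)>(185 if n=='top' else 200)))
    P=plane(n,np.c_[xs,ys],.016);k=np.hypot(*(P-[.487,.010]).T)<.085
    m=np.zeros(im.shape[:2],np.uint8);m[ys[k],xs[k]]=1
    cs,_=cv2.findContours(m,cv2.RETR_EXTERNAL,cv2.CHAIN_APPROX_NONE);c=max(cs,key=cv2.contourArea)
    print(n,'plate',fitcirc(plane(n,c[:,0],.016)))
    # scraps: not-white inside the plate
    pm=cv2.drawContours(np.zeros_like(m),[cv2.convexHull(c)],-1,1,-1);pm=cv2.erode(pm,np.ones((9,9)))
    b=((pm==1)&(i[:,:,0]-i[:,:,1]>3)).astype(np.uint8)
    for c in cv2.findContours(cv2.morphologyEx(b,cv2.MORPH_OPEN,np.ones((2,2))),cv2.RETR_EXTERNAL,cv2.CHAIN_APPROX_NONE)[0]:
        if cv2.contourArea(c)>40:
            q=np.array(cv2.minEnclosingCircle(c)[0]);print(' scrap',q,plane(n,[q],.015),cv2.contourArea(c))
E
```

```text
['IKError', 'calibration', 'close_job', 'get_obs', 'hold_point_z', 'snapshot']
[('hold_point_z', 0.0188)]
22.2 [0.4245 0.2781 0.0068]
44.6 [0.4189 0.3531 0.0087]
31.0 [0.4303 0.1998 0.0068]
31.4 [0.5008 0.3634 0.0059]
31.9 [0.5056 0.2842 0.0067]
31.0 [0.5113 0.2024 0.0078]
44.5 [0.5775 0.3647 0.0087]
21.6 [0.5767 0.2063 0.0859]
top spot [ 0.49933456 -0.15430428  0.10281106] mark [ 0.44472674 -0.393275    0.10261098]
top plate [0.48578488 0.00927527 0.07741481]
 scrap [258.5 222. ] [[ 0.45972719 -0.02202639]] 158.5
 scrap [238.71427917 203.92857361] [[0.51286898 0.03362468]] 157.5
scene spot [ 0.49501072 -0.15643769  0.10375201] mark [ 0.44150529 -0.39643275  0.10287264]
scene plate [0.48687193 0.009116   0.07536892]
 scrap [291.5 230.5] [[0.51429843 0.03850074]] 141.5
 scrap [284. 210.] [[ 0.46119443 -0.0179768 ]] 107.5
```

Call:
step_arm(
  increments="0 0 0 0 0 0.15;0 0 0 0 0 0.15;0 0 0 0 0 0.15;0 0 0 0 0 0.15;0 0 0 0 0 0.15",
  claw=-0.28,
)

```text
time: 0.7
tool_pos: [0.1295, 0.5344, 0.2052]
ee_rot: [-3.141, 0.0, 2.148]
wrist_force: [0.4, 0.3, -0.0]
width: 0.0609
```

Call:
step_arm(
  increments="0 0 0 0 0 0.15;0 0 0 0 0 0.15;0 0 0 0 0 0.15;0 0 0 0 0 0.15;0 0 0 0 0 0.15",
)

```text
time: 1.2
tool_pos: [0.1295, 0.5344, 0.2052]
ee_rot: [-3.141, 0.001, 1.398]
wrist_force: [0.8, 0.4, 0.2]
width: 0.0601
```

Call:
step_arm(
  increments="0 0 0 0 0 0.15;0 0 0 0 0 0.15;0 0 0 0 0 0.15;0 0 0 0 0 0.15;0 0 0 0 0 0.013",
)

```text
time: 1.7
tool_pos: [0.1295, 0.5344, 0.2052]
ee_rot: [3.141, 0.0, 0.79]
wrist_force: [-0.8, -0.6, 0.3]
width: 0.0606
```

Call:
step_arm(
  increments="-0.7 5 0 0 0 0;-0.7 5 0 0 0 0;-0.7 5 0 0 0 0;-0.7 5 0 0 0 0;-0.7 5 0 0 0 0",
)

```text
time: 2.2
tool_pos: [0.2819, 0.3341, 0.2055]
ee_rot: [3.141, -0.001, 0.795]
wrist_force: [0.0, -0.1, 0.1]
width: 0.0599
```

Call:
step_arm(
  increments="-0.7 5 0 0 0 0;-0.7 5 0 0 0 0;-0.7 5 0 0 0 0;-0.7 5 0 0 0 0;-0.6 5 0 0 0 0",
)

```text
time: 2.7
tool_pos: [0.4344, 0.1357, 0.2057]
ee_rot: [3.141, -0.001, 0.794]
wrist_force: [1.0, 0.7, -0.2]
width: 0.0601
```

Call:
step_arm(
  increments="-0.6 4.5 0 0 0 0;-0.4 4.5 0 0 0 0;0 3.4 0 0 0 0;0 0 0 0 0 0",
)

```text
time: 3.1
tool_pos: [0.5166, 0.0401, 0.2044]
ee_rot: [3.142, 0.001, 0.789]
wrist_force: [-0.1, 0.1, 0.0]
width: 0.0603
```

```bash
python3 -c "
from h import *
go(.514,.036,.0135,.7854)"
```

```text
tool cm [-0.45  0.1  19.09] rotvec [0.    0.001 0.003] | pos [0.5166 0.0401 0.2044] yaw 0.789 F [-0.1  0.1  0. ] w 0.0603 t 3.1
```

Call:
step_arm(
  increments="-0.45 0.1 4 0 0 0;0 0 4 0 0 0;0 0 4 0 0 0;0 0 4 0 0 0;0 0 1.5 0 0 0",
)

```text
time: 3.6
tool_pos: [0.5081, 0.0404, 0.0257]
ee_rot: [-3.135, 0.005, 0.794]
wrist_force: [-1.0, -0.7, -0.0]
width: 0.0603
```

Call:
step_arm(
  increments="0 0 1 0 0 0;0 0 0.5 0 0 0;0 0 0 0 0 0",
)

```text
time: 3.9
tool_pos: [0.5124, 0.0398, 0.0158]
ee_rot: [3.141, -0.001, 0.792]
wrist_force: [-0.3, 0.5, 0.3]
width: 0.0598
```

Call:
step_arm(
  increments="0 0 0 0 0 0;0 0 0 0 0 0;0 0 0 0 0 0;0 0 0 0 0 0",
  claw=1,
)

```text
time: 4.3
tool_pos: [0.5136, 0.0393, 0.0169]
ee_rot: [3.139, -0.002, 0.791]
wrist_force: [0.7, -0.4, 3.3]
width: 0.0442
```

Call:
step_arm(
  increments="0 0 -1 0 0 0;0 0 -3 0 0 0;0 0 -4 0 0 0;0 0 0 0 0 0",
)

```text
time: 4.7
tool_pos: [0.5161, 0.0394, 0.102]
ee_rot: [3.133, -0.008, 0.791]
wrist_force: [0.7, 0.3, -0.7]
width: 0.0439
```

Call:
step_arm(
  increments="3 2.3 0 0 0 0;3 2.3 0 0 0 0;3 2.3 0 0 0 0;3 2.3 0 0 0 0;0 0 0 0 0 0",
)

```text
time: 5.2
tool_pos: [0.6642, 0.0604, 0.0917]
ee_rot: [-3.139, 0.002, 0.791]
wrist_force: [0.8, -0.2, -1.0]
width: 0.0437
```

```bash
python3 -c "
from h import *
go(.664,.0585,.04,.7854)"
```

```text
tool cm [-0.14  0.13  5.17] rotvec [-0.003  0.002  0.006] | pos [0.6642 0.0604 0.0917] yaw 0.791 F [ 0.8 -0.2 -1. ] w 0.0437 t 5.2
```

Call:
step_arm(
  increments="-0.1 0.1 3 0 0 0;0 0 2 0 0 0;0 0 0 0 0 0",
)

```text
time: 5.5
tool_pos: [0.6579, 0.0585, 0.0403]
ee_rot: [-3.134, 0.007, 0.791]
wrist_force: [-0.5, 0.2, -1.9]
width: 0.0438
```

Call:
step_arm(
  increments="0 0 0 0 0 0;0 0 0 0 0 0;0 0 0 0 0 0;0 0 -4 0 0 0;0 0 -5 0 0 0",
  claw=-0.28,
)

```text
time: 6.0
tool_pos: [0.6602, 0.0586, 0.1341]
ee_rot: [-3.137, 0.004, 0.791]
wrist_force: [1.1, -0.1, 0.1]
width: 0.0602
```

Call:
step_arm(
  increments="-4 -1.8 0 0 0 0;-4 -1.8 0 0 0 0;-4 -1.8 0 0 0 0;-4 -1.8 0 0 0 0;-4 -1.6 0 0 0 0",
)

```text
time: 6.5
tool_pos: [0.4577, -0.0221, 0.137]
ee_rot: [3.139, -0.002, 0.791]
wrist_force: [0.3, 0.1, 0.5]
width: 0.06
```

```bash
python3 -c "
from h import *
go(.4605,-.020,.0135,.7854)"
```

```text
tool cm [ 0.33  0.02 12.35] rotvec [ 0.003 -0.002  0.006] | pos [ 0.4577 -0.0221  0.137 ] yaw 0.791 F [0.3 0.1 0.5] w 0.06 t 6.5
```

Call:
step_arm(
  increments="0.3 0 4 0 0 0;0 0 4 0 0 0;0 0 2.5 0 0 0;0 0 1.5 0 0 0;0 0 0.3 0 0 0",
)

```text
time: 7.0
tool_pos: [0.4599, -0.0194, 0.0116]
ee_rot: [-3.14, 0.001, 0.791]
wrist_force: [-0.2, -0.2, 0.0]
width: 0.0602
```

Call:
step_arm(
  increments="0 0 0 0 0 0;0 0 0 0 0 0;0 0 0 0 0 0;0 0 0 0 0 0;0 0 0 0 0 0",
  claw=1,
)

```text
time: 7.5
tool_pos: [0.4624, -0.0198, 0.014]
ee_rot: [3.139, -0.002, 0.791]
wrist_force: [1.0, -1.3, 5.2]
width: 0.0458
```

Call:
step_arm(
  increments="0 0 -1 0 0 0;0 0 -3 0 0 0;0 0 -4 0 0 0;0 0 0 0 0 0",
)

```text
time: 7.9
tool_pos: [0.4646, -0.0201, 0.0984]
ee_rot: [3.133, -0.006, 0.791]
wrist_force: [1.0, -0.5, 0.4]
width: 0.0449
```

```bash
python3 -c "
from h import *
go(.664,.0585,.1,.7854)"
```

```text
tool cm [19.61  8.65  0.05] rotvec [ 0.009 -0.006  0.005] | pos [ 0.4646 -0.0201  0.0984] yaw 0.791 F [ 1.  -0.5  0.4] w 0.0449 t 7.9
```

Call:
step_arm(
  increments="3.8 1.7 0 0 0 0;4 1.8 0 0 0 0;4 1.8 0 0 0 0;4 1.8 0 0 0 0;3.6 1.5 0 0 0 0",
)

```text
time: 8.4
tool_pos: [0.6593, 0.0586, 0.0908]
ee_rot: [-3.14, 0.002, 0.791]
wrist_force: [0.4, 0.7, 0.4]
width: 0.0446
```

Call:
step_arm(
  increments="0 0 3 0 0 0;0 0 2 0 0 0;0 0 0.7 0 0 0;0 0 0 0 0 0",
)

```text
time: 8.8
tool_pos: [0.6567, 0.0579, 0.0328]
ee_rot: [-3.138, 0.004, 0.791]
wrist_force: [-0.9, 0.8, -0.5]
width: 0.0451
```

Call:
step_arm(
  increments="0 0 0 0 0 0;0 0 0 0 0 0;0 0 0 0 0 0;0 0 -4 0 0 0;0 0 -5 0 0 0",
  claw=-0.28,
)

```text
time: 9.3
tool_pos: [0.6565, 0.0578, 0.1237]
ee_rot: [-3.137, 0.004, 0.791]
wrist_force: [0.9, 0.2, -0.1]
width: 0.0602
```

Call:
step_arm(
  increments="0 0 -2 0 0 -0.15;0 0 0 0 0 -0.15;0 0 0 0 0 -0.15;0 0 0 0 0 -0.15;0 0 0 0 0 -0.15",
)

```text
time: 9.8
tool_pos: [0.6589, 0.0578, 0.1469]
ee_rot: [3.139, -0.0, 1.547]
wrist_force: [-0.1, 0.0, -0.8]
width: 0.06
```

```bash
python3 - <<'E'
from h import *
t,s=snapshot('top'),snapshot('scene')
for n,i in(('top',t),('scene',s)):
    for r in rings(n,i): print(n,*r)
cv2.imwrite('pics/v4.png',np.vstack([cv2.resize(t,None,fx=.9,fy=.9)[60:],cv2.resize(s,None,fx=.9,fy=.9)[70:]])[:,:,::-1])
go(.5056,.284,.1,np.pi/2)
E
```

```text
top [154.8 236.4] [0.4245 0.2778] 21.9
top [129.1 238.9] [0.4185 0.3533] 44.6
top [180.9 234.1] [0.43   0.2017] 17.2
top [125.9 210.6] [0.5008 0.3624] 31.5
top [152.5 208.6] [0.5051 0.284 ] 31.9
top [125.1 184.6] [0.5768 0.365 ] 44.2
top [177.5 198.8] [0.5316 0.2107] 32.8
scene [394.5 307.1] [0.5806 0.3641] 45.0
scene [405.2 284.5] [0.5061 0.3626] 31.6
scene [375.7 271.5] [0.5103 0.2845] 24.3
scene [345.8 258.5] [0.5153 0.2026] 30.3
scene [412.9 259.7] [0.4227 0.352 ] 45.0
scene [385.7 249. ] [0.4292 0.278 ] 19.7
scene [358.  237.8] [0.4349 0.2   ] 31.0
tool cm [ 22.14 -16.01   4.64] rotvec [ 0.002 -0.    -0.03 ] | pos [0.6588 0.0578 0.1467] yaw 1.54 F [0.3 1.6 0.4] w 0.0602 t 9.9
```

View pics/v4.png

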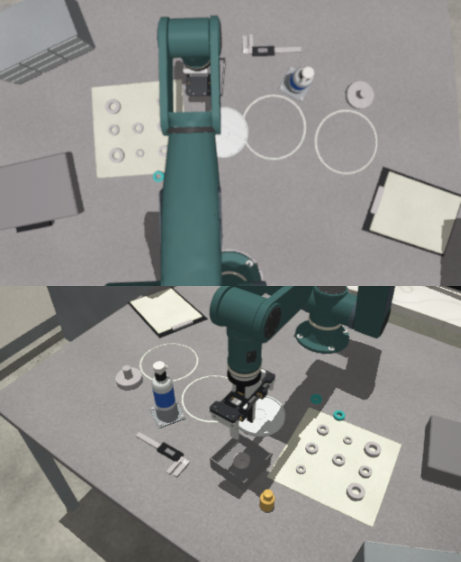

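Both scraps are off the plate and the rings haven't moved. The top camera's reading at (177,199) is corrupted by the arm covering that spot. Next I pick ring R3.

Call:
step_arm(
  increments="3.6 -3.7 0 0 0 -0.03;3.6 -3.7 0 0 0 0;3.6 -3.7 0 0 0 0;3.6 -3.7 0 0 0 0;0 0 4 0 0 0",
)

```text
time: 10.4
tool_pos: [0.5173, 0.2038, 0.113]
ee_rot: [3.128, -0.006, 1.573]
wrist_force: [1.2, -0.6, 0.2]
width: 0.0597
```

Call:
step_arm(
  increments="0 0 4 0 0 0;0 0 2 0 0 0;0 0 0 0 0 0",
)

```text
time: 10.7
tool_pos: [0.5134, 0.1978, 0.0422]
ee_rot: [-3.135, 0.002, 1.568]
wrist_force: [-0.0, 1.0, 0.8]
width: 0.0603
```

```bash
python3 -c "
from h import *
go(.5113,.2024,.004,np.pi/2)"
```

```text
tool cm [ 0.47 -0.18  3.82] rotvec [-0.007  0.002 -0.003] | pos [0.5134 0.1978 0.0422] yaw 1.568 F [-0.   1.   0.8] w 0.0603 t 10.7
```

Call:
step_arm(
  increments="0.3 -0.1 2 0 0 0;0 0 1.3 0 0 0;0 0 0.3 0 0 0;0 0 0 0 0 0",
)

```text
time: 11.1
tool_pos: [0.5156, 0.2013, 0.0099]
ee_rot: [3.141, -0.0, 1.57]
wrist_force: [-0.0, -0.5, -0.3]
width: 0.0605
```

Call:
step_arm(
  increments="0 0 0 0 0 0;0 0 0 0 0 0;0 0 0 0 0 0;0 0 0 0 0 0;0 0 0 0 0 0",
  claw=1,
)

```text
time: 11.6
tool_pos: [0.5154, 0.2015, 0.0101]
ee_rot: [3.141, -0.0, 1.571]
wrist_force: [-1.1, -0.6, 3.2]
width: 0.0338
```

Call:
step_arm(
  increments="0 0 -2 0 0 0;0 0 -3 0 0 0;0 0 0 0 0 0",
)

```text
time: 11.9
tool_pos: [0.5186, 0.2023, 0.0638]
ee_rot: [3.133, -0.002, 1.571]
wrist_force: [0.5, 0.4, -0.6]
width: 0.0337
```

```bash
python3 -c "
from h import *
go(.515,-.017,.055,np.pi/2)"
```

```text
tool cm [-21.93  -0.37   0.83] rotvec [ 0.009 -0.002  0.   ] | pos [0.5186 0.2023 0.0638] yaw 1.571 F [ 0.5  0.4 -0.6] w 0.0337 t 11.9
```

Call:
step_arm(
  increments="-3 0 0 0 0 0;-4.5 -0.1 0 0 0 0;-4.5 -0.1 0 0 0 0;-4.5 0 0 0 0 0;-3.4 0 0 0 0 0",
)

```text
time: 12.4
tool_pos: [0.5124, 0.0001, 0.0581]
ee_rot: [-3.14, 0.001, 1.57]
wrist_force: [1.0, -0.2, -0.8]
width: 0.0333
```

Call:
step_arm(
  increments="-2 0 0 0 0 0;0 0 0 0 0 0;0 0 0 0 0 0;0 0 0 0 0 0",
)

```text
time: 12.8
tool_pos: [0.513, -0.0166, 0.0588]
ee_rot: [-3.141, -0.001, 1.572]
wrist_force: [-0.3, -0.0, 0.1]
width: 0.0337
```

```bash
python3 -c "
from h import *
go(.515,-.017,.021,np.pi/2)"
```

```text
tool cm [-0.05  0.2   3.78] rotvec [-0.001 -0.001  0.001] | pos [ 0.513  -0.0166  0.0588] yaw 1.572 F [-0.3 -0.   0.1] w 0.0337 t 12.8
```

Call:
step_arm(
  increments="0 0.2 2 0 0 0;0 0 1.2 0 0 0;0 0 0 0 0 0;0 0 0.3 0 0 0;0 0 0 0 0 0",
)

```text
time: 13.3
tool_pos: [0.5154, -0.0173, 0.0246]
ee_rot: [3.141, -0.0, 1.571]
wrist_force: [-0.2, 0.0, -0.6]
width: 0.0338
```

Call:
step_arm(
  increments="0 0 0.2 0 0 0;0 0 0 0 0 0;0 0 0 0 0 0",
)

```text
time: 13.6
tool_pos: [0.5155, -0.0177, 0.0228]
ee_rot: [3.141, -0.0, 1.571]
wrist_force: [0.8, -0.8, -0.2]
width: 0.0331
```

Call:
step_arm(
  increments="0 0 0.15 0 0 0;0 0 0 0 0 0;0 0 0 0 0 0",
)

```text
time: 13.9
tool_pos: [0.5155, -0.0177, 0.0212]
ee_rot: [3.141, 0.0, 1.571]
wrist_force: [0.2, -0.3, 0.2]
width: 0.0336
```

Call:
step_arm(
  increments="0 0 0 0 0 0;0 0 0 0 0 0;0 0 0 0 0 0",
  claw=0.1,
)

```text
time: 14.2
tool_pos: [0.5152, -0.0176, 0.0209]
ee_rot: [-3.141, -0.0, 1.571]
wrist_force: [0.5, 0.7, -1.0]
width: 0.0423
```

Call:
step_arm(
  increments="0 0 -3 0 0 0;2 0 -3 0 0 0;3 0 0 0 0 0;4 0 0 0 0 0;4 0 0 0 0 0",
)

```text
time: 14.7
tool_pos: [0.5155, 0.1134, 0.0815]
ee_rot: [3.14, -0.0, 1.569]
wrist_force: [0.0, -0.3, 0.4]
width: 0.0424
```

Call:
step_arm(
  increments="4 0 0 0 0 0;4 0 0 0 0 0;4 -0.2 0 0 0 0;4 -0.3 0 0 0 0;1.1 -0.3 0 0 0 0",
  claw=-0.28,
)

```text
time: 15.2
tool_pos: [0.5065, 0.287, 0.0808]
ee_rot: [-3.141, -0.001, 1.575]
wrist_force: [0.4, -0.6, 0.7]
width: 0.0604
```

Call:
step_arm(
  increments="0 0 2 0 0 0;0 0 1.5 0 0 0;0 0 0 0 0 0;0 0 0 0 0 0",
)

```text
time: 15.6
tool_pos: [0.507, 0.2824, 0.0454]
ee_rot: [-3.14, 0.001, 1.57]
wrist_force: [-0.1, -0.5, 0.2]
width: 0.0603
```

```bash
python3 - <<'E'
from h import *
for n in ('top','scene'):
    i=snapshot(n)
    for r in rings(n,i): print(n,*r)
go(.5056,.284,.004,np.pi/2)
E
```

```text
top [178.2 178.4] [0.5909 0.2081] 21.1
top [146.9 198.4] [0.535  0.3002] 148.0
scene [383.8 267.5] [0.4873 0.297 ] 194.8
tool cm [ 0.1  -0.24  4.28] rotvec [ 0.001 -0.001 -0.001] | pos [0.508  0.283  0.0468] yaw 1.57 F [ 0.3  0.5 -0.4] w 0.0596 t 15.7
```

Call:
step_arm(
  increments="0.1 -0.2 2 0 0 0;0 0 1.3 0 0 0;0 0 0.5 0 0 0;0 0 0.3 0 0 0;0 0 0 0 0 0",
)

```text
time: 16.2
tool_pos: [0.5054, 0.2843, 0.0049]
ee_rot: [-3.141, -0.0, 1.571]
wrist_force: [0.7, 0.6, -0.8]
width: 0.0601
```

Call:
step_arm(
  increments="0 0 0 0 0 0;0 0 0 0 0 0;0 0 0 0 0 0;0 0 0 0 0 0",
  claw=1,
)

```text
time: 16.6
tool_pos: [0.5055, 0.2846, 0.0055]
ee_rot: [3.141, -0.0, 1.571]
wrist_force: [0.2, 0.2, 1.4]
width: 0.0349
```

Call:
step_arm(
  increments="0 0 -2 0 0 0;0 0 -3 0 0 0;0 0 -1.5 0 0 0",
)

```text
time: 16.9
tool_pos: [0.5064, 0.2849, 0.0725]
ee_rot: [3.138, -0.002, 1.571]
wrist_force: [0.1, 0.3, -0.1]
width: 0.0347
```

```bash
python3 - <<'E'
from h import *
go(.457,-.017,.06,np.pi/2)
E
```

```text
tool cm [-30.2   -4.94   1.19] rotvec [ 0.003 -0.002  0.   ] | pos [0.5064 0.2849 0.0725] yaw 1.571 F [ 0.1  0.3 -0.1] w 0.0347 t 16.9
```

Call:
step_arm(
  increments="-3 -0.5 0 0 0 0;-4.5 -0.7 0 0 0 0;-4.5 -0.7 0 0 0 0;-4.5 -0.7 0 0 0 0;-4.5 -0.8 0 0 0 0",
)

```text
time: 17.4
tool_pos: [0.4707, 0.0729, 0.0699]
ee_rot: [3.141, 0.0, 1.571]
wrist_force: [0.3, -1.0, -0.5]
width: 0.0348
```

Call:
step_arm(
  increments="-4.5 -0.8 0 0 0 0;-3 -0.4 0 0 0 0;-1.7 -0.3 0 0 0 0;0 0 0 0 0 0;0 0 0 0 0 0",
)

```text
time: 17.9
tool_pos: [0.4563, -0.0174, 0.0699]
ee_rot: [3.141, -0.001, 1.57]
wrist_force: [0.4, -0.2, 0.3]
width: 0.0349
```

```bash
python3 - <<'E'
from h import *
for n in ('top','scene'):
    i=snapshot(n)
    for r in rings(n,i): print(n,*r)
go(.457,-.017,.017,np.pi/2)
E
```

```text
top [154.8 236.5] [0.4243 0.2779] 21.9
top [129.2 238.9] [0.4186 0.3531] 44.4
top [181.7 233.9] [0.4303 0.1996] 31.1
top [125.8 210.6] [0.5007 0.3627] 31.3
top [125.2 184.7] [0.5764 0.3646] 44.2
top [178.2 178.4] [0.5909 0.2081] 21.1
scene [394.2 307.2] [0.5809 0.3636] 37.2
scene [405.1 284.6] [0.5064 0.3624] 31.1
scene [413.  259.7] [0.4225 0.3523] 45.4
scene [385.6 249.2] [0.4298 0.278 ] 19.8
scene [358.1 238. ] [0.4352 0.2004] 30.3
tool cm [-0.03  0.06  5.29] rotvec [ 0.    -0.001  0.001] | pos [ 0.4564 -0.0167  0.0699] yaw 1.572 F [-0.1  0.  -0.3] w 0.035 t 18.0
```

Call:
step_arm(
  increments="0 0 3 0 0 0;0 0 1.5 0 0 0;0 0 0.5 0 0 0;0 0 0.2 0 0 0;0 0 0 0 0 0",
)

```text
time: 18.5
tool_pos: [0.4568, -0.0172, 0.0184]
ee_rot: [3.141, -0.0, 1.572]
wrist_force: [0.3, -0.1, -0.1]
width: 0.0344
```

Call:
step_arm(
  increments="0 0 0.1 0 0 0;0 0 0 0 0 0",
)

```text
time: 18.7
tool_pos: [0.457, -0.0176, 0.0178]
ee_rot: [3.14, 0.0, 1.571]
wrist_force: [-0.1, 0.2, -0.5]
width: 0.0346
```

Call:
step_arm(
  increments="0 0 0 0 0 0;0 0 0 0 0 0;0 0 0 0 0 0",
  claw=0.1,
)

```text
time: 19.0
tool_pos: [0.4565, -0.0177, 0.0173]
ee_rot: [3.141, 0.0, 1.571]
wrist_force: [-0.2, -0.4, -0.1]
width: 0.042
```

Call:
step_arm(
  increments="0 0 -3 0 0 0;2 0 -3 0 0 0;3 -0.3 0 0 0 0;4 -0.5 0 0 0 0;4 -0.5 0 0 0 0",
)

```text
time: 19.5
tool_pos: [0.4435, 0.1134, 0.0776]
ee_rot: [3.14, -0.0, 1.569]
wrist_force: [0.5, 0.2, -0.3]
width: 0.0424
```

Call:
step_arm(
  increments="4 -0.5 0 0 0 0;3 -0.5 0 0 0 0;1.7 -0.3 1 0 0 0;0 0 2 0 0 0;0 0 0 0 0 0",
  claw=-0.28,
)

```text
time: 20.0
tool_pos: [0.428, 0.1993, 0.0445]
ee_rot: [-3.136, 0.002, 1.572]
wrist_force: [-1.1, -0.7, -0.3]
width: 0.0602
```

```bash
python3 - <<'E'
from h import *
go(.4303,.1998,.005,np.pi/2)
E
```

```text
tool cm [0.06 0.25 3.95] rotvec [-0.005  0.002  0.001] | pos [0.428  0.1993 0.0445] yaw 1.572 F [-1.1 -0.7 -0.3] w 0.0602 t 20.0
```

Call:
step_arm(
  increments="0 0 2 0 0 0;0 0 1.4 0 0 0;0 0 0.6 0 0 0;0 0 0.2 0 0 0;0 0 0 0 0 0",
)

```text
time: 20.5
tool_pos: [0.4308, 0.1993, 0.0056]
ee_rot: [3.141, -0.0, 1.57]
wrist_force: [0.6, 0.7, 1.1]
width: 0.06
```

Call:
step_arm(
  increments="0 0 0 0 0 0;0 0 0 0 0 0;0 0 0 0 0 0;0 0 0 0 0 0",
  claw=1,
)

```text
time: 20.9
tool_pos: [0.4304, 0.1995, 0.0054]
ee_rot: [3.141, -0.0, 1.571]
wrist_force: [-1.0, -0.4, 1.4]
width: 0.0347
```

Call:
step_arm(
  increments="0 0 -2 0 0 0;0 0 -3 0 0 0;0 0 -1.5 0 0 0;0 0 0 0 0 0",
)

```text
time: 21.3
tool_pos: [0.4322, 0.2001, 0.0727]
ee_rot: [3.136, -0.002, 1.571]
wrist_force: [0.5, 1.0, -0.4]
width: 0.0351
```

```bash
python3 - <<'E'
from h import *
go(.457,.035,.06,np.pi/2)
E
```

```text
tool cm [-16.51   2.47   1.25] rotvec [ 0.006 -0.002  0.   ] | pos [0.4322 0.2001 0.0727] yaw 1.571 F [ 0.5  1.  -0.4] w 0.0351 t 21.3
```

Call:
step_arm(
  increments="-3 0.5 0 0 0 0;-4 0.6 0 0 0 0;-4 0.6 0 0 0 0;-3.5 0.6 0 0 0 0;-1.95 0.35 0 0 0 0",
)

```text
time: 21.8
tool_pos: [0.456, 0.0326, 0.0685]
ee_rot: [-3.139, 0.001, 1.569]
wrist_force: [0.0, 0.4, -0.8]
width: 0.0347
```

Call:
step_arm(
  increments="0 0 0 0 0 0;0 0 2.5 0 0 0;0 0 1.8 0 0 0;0 0 0.6 0 0 0;0 0 0.2 0 0 0",
)

```text
time: 22.3
tool_pos: [0.4556, 0.0357, 0.0176]
ee_rot: [-3.139, -0.001, 1.572]
wrist_force: [0.5, -0.3, -0.8]
width: 0.0343
```

```bash
python3 - <<'E'
from h import *
for n in ('top','scene'):
    i=snapshot(n)
    for r in rings(n,i): print(n,*r)
go(.457,.035,.017,np.pi/2)
E
```

```text
top [154.9 236.4] [0.4246 0.2776] 21.7
top [129.2 238.9] [0.4186 0.3532] 44.5
top [125.8 210.5] [0.5011 0.3628] 31.4
top [125.1 184.6] [0.5767 0.365 ] 44.5
top [178.5 178.4] [0.5909 0.2074] 20.9
scene [394.3 307.1] [0.5806 0.3637] 45.0
scene [405.1 284.5] [0.5061 0.3623] 31.4
scene [412.8 259.7] [0.4228 0.3519] 44.8
tool cm [-0.04  0.02  0.2 ] rotvec [-0.    -0.     0.001] | pos [0.4568 0.0354 0.019 ] yaw 1.571 F [ 0.6  1.  -0.8] w 0.0346 t 22.4
```

Call:
step_arm(
  increments="0 0 0.2 0 0 0;0 0 0 0 0 0;0 0 0 0 0 0",
)

```text
time: 22.7
tool_pos: [0.4572, 0.0349, 0.0175]
ee_rot: [3.14, -0.0, 1.571]
wrist_force: [-0.7, -0.7, -0.4]
width: 0.0344
```

Call:
step_arm(
  increments="0 0 0 0 0 0;0 0 0 0 0 0;0 0 0 0 0 0",
  claw=0.1,
)

```text
time: 23.0
tool_pos: [0.457, 0.0349, 0.0172]
ee_rot: [3.141, -0.0, 1.571]
wrist_force: [-1.1, -0.2, -0.4]
width: 0.0424
```

Call:
step_arm(
  increments="0 0 -3 0 0 0;2 0 -3 0 0 0;3.5 0.5 0 0 0 0;4.5 0.7 0 0 0 0;4.5 0.7 0 0 0 0",
)

```text
time: 23.5
tool_pos: [0.4763, 0.1812, 0.0778]
ee_rot: [3.14, -0.0, 1.569]
wrist_force: [1.2, -0.7, -0.2]
width: 0.0424
```

Call:
step_arm(
  increments="4.5 0.7 0 0 0 0;4.5 0.7 0 0 0 0;4.5 0.7 0 0 0 0;3 0.3 0 0 0 0;1.8 0.1 0 0 0 0",
  claw=-0.28,
)

```text
time: 24.0
tool_pos: [0.5006, 0.3656, 0.0766]
ee_rot: [-3.141, -0.001, 1.573]
wrist_force: [-0.1, 1.0, 0.1]
width: 0.0598
```

Call:
step_arm(
  increments="0 0 2 0 0 0;0 0 1 0 0 0;0 0 0 0 0 0;0 0 0 0 0 0",
)

```text
time: 24.4
tool_pos: [0.5007, 0.3623, 0.0469]
ee_rot: [-3.141, 0.0, 1.57]
wrist_force: [0.0, 0.5, 0.5]
width: 0.0599
```

```bash
python3 - <<'E'
from h import *
go(.501,.3634,.005,np.pi/2)
E
```

```text
tool cm [0.11 0.03 4.19] rotvec [-0.001  0.    -0.001] | pos [0.5007 0.3623 0.0469] yaw 1.57 F [0.  0.5 0.5] w 0.0599 t 24.4
```

Call:
step_arm(
  increments="0.1 0 2 0 0 0;0 0 1.4 0 0 0;0 0 0.6 0 0 0;0 0 0.2 0 0 0;0 0 0 0 0 0",
)

```text
time: 24.9
tool_pos: [0.5009, 0.3638, 0.0051]
ee_rot: [-3.142, -0.0, 1.571]
wrist_force: [0.2, 0.3, 0.5]
width: 0.0602
```

Call:
step_arm(
  increments="0 0 0 0 0 0;0 0 0 0 0 0;0 0 0 0 0 0;0 0 0 0 0 0",
  claw=1,
)

```text
time: 25.3
tool_pos: [0.501, 0.3641, 0.0055]
ee_rot: [3.141, -0.0, 1.571]
wrist_force: [0.0, -0.5, 1.2]
width: 0.0346
```

Call:
step_arm(
  increments="0 0 -2 0 0 0;0 0 -3 0 0 0;0 0 -1.5 0 0 0;0 0 0 0 0 0",
)

```text
time: 25.7
tool_pos: [0.5026, 0.365, 0.0734]
ee_rot: [3.136, -0.003, 1.571]
wrist_force: [-0.0, 0.5, -1.0]
width: 0.0353
```

```bash
python3 - <<'E'
from h import *
go(.515,.035,.017,np.pi/2)
E
```

```text
tool cm [-33.02   1.2    5.53] rotvec [ 0.006 -0.003  0.   ] | pos [0.5026 0.365  0.0734] yaw 1.571 F [-0.   0.5 -1. ] w 0.0353 t 25.7
```

Call:
step_arm(
  increments="-3 0.2 0 0 0 0;-4.5 0.2 0 0 0 0;-4.5 0.2 0 0 0 0;-4.5 0.2 0 0 0 0;-4.5 0.2 0 0 0 0",
)

```text
time: 26.2
tool_pos: [0.5096, 0.1521, 0.0683]
ee_rot: [-3.139, 0.0, 1.571]
wrist_force: [-0.1, -0.3, 0.0]
width: 0.0347
```

Call:
step_arm(
  increments="-4.5 0.2 0 0 0 0;-4 0.2 0 0 0 0;-2.5 0 0 0 0 0;-0.9 0 0 0 0 0;0 0 0 0 0 0",
)

```text
time: 26.7
tool_pos: [0.5142, 0.0343, 0.0689]
ee_rot: [-3.14, -0.001, 1.569]
wrist_force: [-0.1, -0.1, -1.0]
width: 0.0346
```

```bash
python3 - <<'E'
from h import *
go(.515,.035,.017,np.pi/2)
E
```

```text
tool cm [0.06 0.09 5.19] rotvec [-0.002 -0.001 -0.002] | pos [0.5142 0.0343 0.0689] yaw 1.569 F [-0.1 -0.1 -1. ] w 0.0346 t 26.7
```

Then place it, retreat upward to the left, and take a look.

Call:
step_arm(
  increments="0 0 2.5 0 0 0;0 0 1.8 0 0 0;0 0 0.6 0 0 0;0 0 0.2 0 0 0;0 0 0.2 0 0 0",
)

```text
time: 27.2
tool_pos: [0.5153, 0.0358, 0.0175]
ee_rot: [3.14, -0.0, 1.572]
wrist_force: [0.1, -0.7, -0.7]
width: 0.0346
```

Call:
step_arm(
  increments="0 0 0 0 0 0;0 0 0 0 0 0",
)

```text
time: 27.4
tool_pos: [0.5155, 0.0351, 0.0179]
ee_rot: [3.14, -0.0, 1.571]
wrist_force: [-0.1, -0.7, 0.1]
width: 0.0348
```

Call:
step_arm(
  increments="0 0 0 0 0 0;0 0 0 0 0 0;0 0 0 0 0 0",
  claw=0.1,
)

```text
time: 27.7
tool_pos: [0.5151, 0.0348, 0.0174]
ee_rot: [3.141, -0.0, 1.571]
wrist_force: [-0.0, 0.3, -0.1]
width: 0.0419
```

Call:
step_arm(
  increments="0 0 -3 0 0 0;0 0 -4 0 0 0;4 -1 0 0 0 0;5 -1 0 0 0 0;5 0 0 0 0 0",
)

```text
time: 28.2
tool_pos: [0.4945, 0.1749, 0.0879]
ee_rot: [3.14, -0.0, 1.569]
wrist_force: [0.7, 0.1, 0.4]
width: 0.0422
```

Call:
step_arm(
  increments="5 -3 0 0 0 0;5 -3 0 0 0 0;5 -3 0 0 0 0;0 0 0 0 0 0",
  claw=-1,
)

```text
time: 28.6
tool_pos: [0.4145, 0.3072, 0.0872]
ee_rot: [-3.14, -0.002, 1.579]
wrist_force: [1.0, -0.7, 1.0]
width: 0.0711
```

```bash
python3 - <<'E'
from h import *
t,s=snapshot('top'),snapshot('scene')
a=cv2.resize(t[90:280,90:390],(800,507),interpolation=cv2.INTER_CUBIC)
cv2.imwrite('pics/v5.png',a[:,:,::-1])
b=cv2.resize(s[140:340,190:450],(780,600),interpolation=cv2.INTER_CUBIC)
cv2.imwrite('pics/v6.png',b[:,:,::-1])
go(.486,.13,.05)
E
```

```text
tool cm [-17.35   6.82   3.72] rotvec [0.001 0.    0.   ] | pos [0.4173 0.3033 0.0871] yaw 1.574 F [ 1.  -1.3 -0. ] w 0.0787 t 28.7
```

View pics/v5.png

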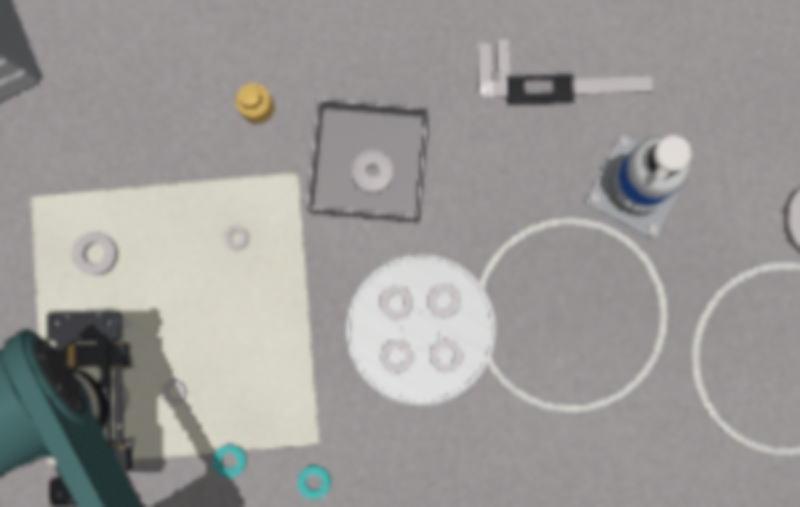

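View pics/v6.png

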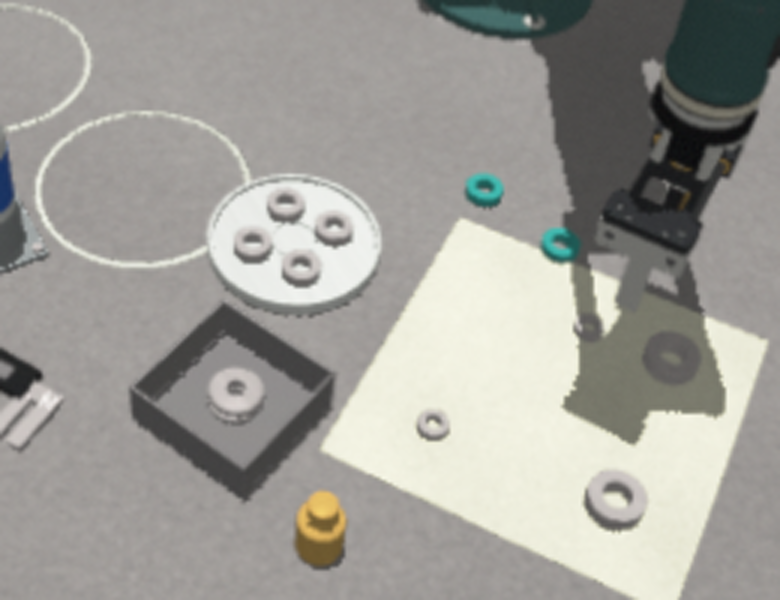

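The top view shows four rings flat in the plate at crop pixels (396,302), (444,300), (397,355) and (446,354). Both scraps are in the bin, stacked at (372,170). The big and small rings on the paper look undisturbed; one big ring is partly hidden by the arm. Next is a fork push with the open fingers.

Call:
step_arm(
  increments="-4.5 1.5 0 0 0 -0.066;-4.5 1.5 0 0 0 0;-4.5 1.5 0 0 0 0;-4 1.4 0 0 0 0;-1.2 0 0 0 0 0",
)

```text
time: 29.2
tool_pos: [0.488, 0.1134, 0.0872]
ee_rot: [3.14, 0.002, 1.629]
wrist_force: [0.2, 1.0, -0.1]
width: 0.0941
```

Call:
step_arm(
  increments="0 0 2 0 0 0;0 0 2 0 0 0;0 0 0 0 0 0;0 0 0 0 0 0",
)

```text
time: 29.6
tool_pos: [0.4858, 0.1183, 0.047]
ee_rot: [-3.141, -0.0, 1.636]
wrist_force: [0.1, -0.1, 1.7]
width: 0.094
```

```bash
python3 - <<'E'
from h import *
go(.479,.112,.006,1.638)
E
```

```text
tool cm [-0.59 -0.72  4.1 ] rotvec [-0.001 -0.    -0.002] | pos [0.4858 0.1183 0.047 ] yaw 1.636 F [ 0.1 -0.1  1.7] w 0.094 t 29.6
```

Call:
step_arm(
  increments="0 -0.7 2 0 0 0;0 0 1.5 0 0 0;0 0 0.5 0 0 0;0 0 0 0 0 0;0 0 0 0 0 0",
)

```text
time: 30.1
tool_pos: [0.4801, 0.1185, 0.0083]
ee_rot: [3.139, -0.0, 1.637]
wrist_force: [-0.4, 0.6, -0.1]
width: 0.094
```

Call:
step_arm(
  increments="-1 0 0 0 0 0;-0.8 0 0 0 0 0;-0.4 0 0 0 0 0;-0.4 0 0 0 0 0;-0.4 0 0 0 0 0",
)

```text
time: 30.6
tool_pos: [0.4811, 0.0879, 0.0071]
ee_rot: [3.141, -0.0, 1.636]
wrist_force: [1.0, 0.1, -0.2]
width: 0.0939
```

Call:
step_arm(
  increments="-0.4 0 0 0 0 0;-0.5 0 0 0 0 0;-0.5 0 0 0 0 0;-0.5 0 0 0 0 0;-0.5 0 0 0 0 0",
)

```text
time: 31.1
tool_pos: [0.4822, 0.0665, 0.0069]
ee_rot: [-3.141, -0.005, 1.637]
wrist_force: [-0.5, 6.9, -0.8]
width: 0.0941
```

```bash
python3 - <<'E'
from h import *
t,s=snapshot('top'),snapshot('scene')
b=cv2.resize(s[110:290,150:390],(800,600),interpolation=cv2.INTER_CUBIC)
cv2.imwrite('pics/v7.png',b[:,:,::-1])
go(.492,-.083,.006,1.638)
E
```

```text
tool cm [-1.489e+01 -1.000e-02  4.000e-02] rotvec [-0.    -0.003 -0.002] | pos [0.4823 0.0656 0.0069] yaw 1.636 F [-1.2  5.   0.3] w 0.094 t 31.2
```

View pics/v7.png

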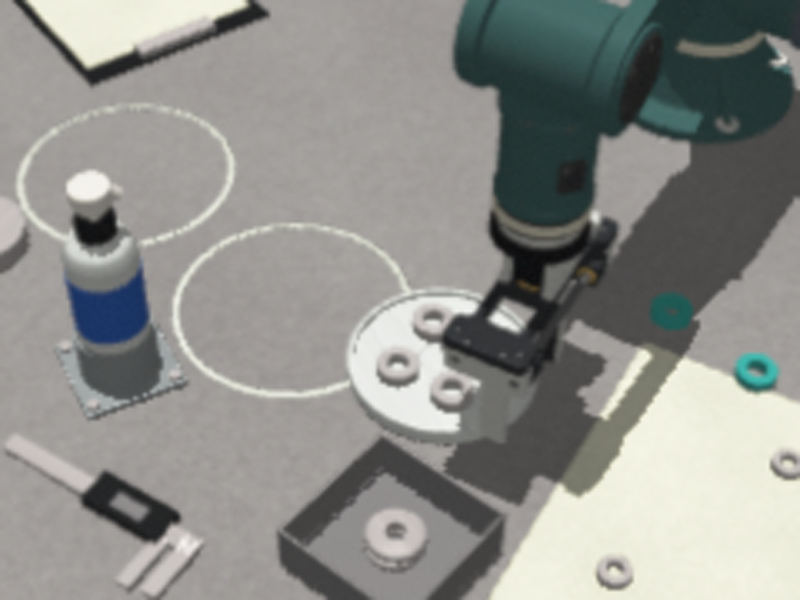

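The picture shows the fork in contact behind the plate, with the rings in place (near (430,320), (400,365) and (450,390)). I keep pushing.

Call:
step_arm(
  increments="-0.5 0 0 0 0 0;-0.6 0 0 0 0 0;-0.7 0 0 0 0 0;-0.8 0 0 0 0 0;-0.8 0 0 0 0 0",
)

```text
time: 31.7
tool_pos: [0.4846, 0.0322, 0.0069]
ee_rot: [-3.141, -0.004, 1.637]
wrist_force: [0.4, 7.1, 0.8]
width: 0.094
```

Call:
step_arm(
  increments="-0.8 0 0 0 0 0;-0.8 0 0 0 0 0;-0.8 0 0 0 0 0;-0.8 0 0 0 0 0;-0.8 0 0 0 0 0",
)

```text
time: 32.2
tool_pos: [0.4871, -0.0077, 0.0069]
ee_rot: [-3.141, -0.004, 1.637]
wrist_force: [-1.3, 5.9, 0.9]
width: 0.0938
```

Call:
step_arm(
  increments="-0.8 0 0 0 0 0;-0.8 0 0 0 0 0;-0.8 0 0 0 0 0;-0.8 0 0 0 0 0;-0.8 0 0 0 0 0",
)

```text
time: 32.7
tool_pos: [0.4897, -0.0474, 0.0068]
ee_rot: [-3.141, -0.004, 1.637]
wrist_force: [-1.0, 7.5, 0.6]
width: 0.0944
```

Call:
step_arm(
  increments="-0.7 0 0 0 0 0;-0.6 0 0 0 0 0;-0.5 0 0 0 0 0;-0.4 0 0 0 0 0;-0.4 0 0 0 0 0",
)

```text
time: 33.2
tool_pos: [0.4914, -0.0731, 0.0068]
ee_rot: [-3.141, -0.005, 1.637]
wrist_force: [-0.7, 7.6, 1.8]
width: 0.0939
```

```bash
cat >> h.py <<'E'
def plate(n,im,c0):
    ys,xs=np.where(im.min(2)>(185 if n=='top' else 200))
    P=plane(n,np.c_[xs,ys],.016);k=np.hypot(*(P-c0).T)<.088
    m=np.zeros(im.shape[:2],np.uint8);m[ys[k],xs[k]]=1
    m=cv2.morphologyEx(m,cv2.MORPH_OPEN,np.ones((3,3)))
    cs,_=cv2.findContours(m,cv2.RETR_EXTERNAL,cv2.CHAIN_APPROX_NONE);c=max(cs,key=cv2.contourArea)
    return fitcirc(plane(n,c[:,0],.016))
E
python3 - <<'E'
from h import *
for n in('top','scene'): print(n,plate(n,snapshot(n),np.array([.497,-.145])))
go(.492,-.083,.006,1.638)
E
```

```text
top [ 0.49830103 -0.14682912  0.07299343]
scene [ 0.52998761 -0.16074762  0.04304897]
tool cm [-0.92 -0.01  0.08] rotvec [-0.001 -0.003 -0.001] | pos [ 0.4915 -0.0738  0.0068] yaw 1.637 F [0.  5.5 1.4] w 0.094 t 33.3
```

Call:
step_arm(
  increments="-0.4 0 0 0 0 0;-0.4 0 0 0 0 0;0 0 0 0 0 0;1 0 0 0 0 0;2 0 0 0 0 0",
)

```text
time: 33.8
tool_pos: [0.4906, -0.0543, 0.007]
ee_rot: [3.141, 0.002, 1.635]
wrist_force: [0.6, -0.2, 0.4]
width: 0.094
```

Call:
step_arm(
  increments="2 0 -1 0 0 0;0 0 -5 0 0 0;0 0 -5 0 0 0;0 0 -5 0 0 0;5 0 -5 0 0 0",
  claw=1,
)

```text
time: 34.3
tool_pos: [0.488, -0.0007, 0.2063]
ee_rot: [3.137, 0.004, 1.631]
wrist_force: [0.8, 0.8, 0.2]
width: 0.0574
```

Call:
step_arm(
  increments="5 0 -4 0 0 0;5 0 0 0 0 0;0 0 0 0 0 0;0 0 0 0 0 0",
)

```text
time: 34.7
tool_pos: [0.4806, 0.0914, 0.2334]
ee_rot: [3.142, 0.002, 1.639]
wrist_force: [-0.2, -0.8, 0.2]
width: 0.0254
```

```bash
python3 - <<'E'
from h import *
t,s=snapshot('top'),snapshot('scene')
for n,i in(('top',t),('scene',s)): print(n,plate(n,i,np.array([.497,-.155])))
a=cv2.resize(t[110:260,240:440],(640,480),interpolation=cv2.INTER_CUBIC)
cv2.imwrite('pics/v8.png',a[:,:,::-1])
for n,i,uv in(('top',t,(342,148)),('scene',s,(177,167))):
    h=i.min(2);u,v=uv;w=h[v-14:v+14,u-14:u+14];m=(w>(205 if n=='top' else 215)).astype(np.uint8)
    N,l,st,ce=cv2.connectedComponentsWithStats(m);k=1+np.argmax(st[1:,4]);print(n,'cap',ce[k]+[u-14,v-14],st[k])
go(.636,-.232,.23,1.638)
E
```

```text
top [ 0.49808227 -0.15293306  0.07861969]
scene [ 0.50022509 -0.15070626  0.07301207]
top cap [342.24242424 146.82828283] [ 9  8 11 11 99]
scene cap [175.93506494 165.32467532] [ 7  9 13  8 77]
tool cm [-33.13  13.4    0.31] rotvec [-0.001  0.001 -0.002] | pos [0.4806 0.0899 0.2328] yaw 1.636 F [0.2 0.1 0.1] w 0.0176 t 34.8
```

View pics/v8.png

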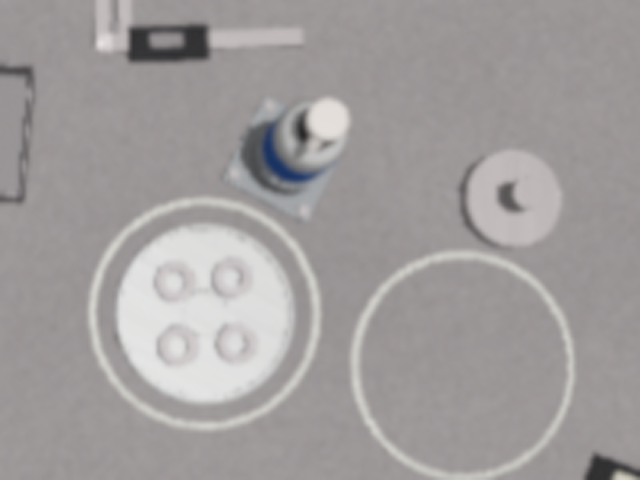

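The plate is centred at (205,313) inside the spot tape at (205,313) with all four rings on it. The cap is at about (327,120) in the crop.

```bash
python3 - <<'E'
from h import *
print(plane('top',[[342.24,146.83]],.206),plane('scene',[[175.9,165.3]],.206),tri([342.24,146.83],[176.9,166.3]))
E
```

```text
[[ 0.63820769 -0.23283401]] [[ 0.63656882 -0.23510388]] [ 0.63775816 -0.23214868  0.205241  ]
```

Call:
step_arm(
  increments="-4.5 1.8 0 0 0 0;-4.5 1.8 0 0 0 0;-4.5 1.8 0 0 0 0;-4.5 1.8 0 0 0 0;-4.5 1.8 0 0 0 0",
)

```text
time: 35.3
tool_pos: [0.5853, -0.1319, 0.2327]
ee_rot: [-3.14, 0.0, 1.633]
wrist_force: [0.3, 0.2, 0.1]
width: 0.0004
```

Call:
step_arm(
  increments="-4.5 1.8 0 0 0 0;-4 1.6 0 0 0 0;-2.1 1 0 0 0 0;0 0 0 0 0 0;0 0 0 0 0 0",
)

```text
time: 35.8
tool_pos: [0.6354, -0.2322, 0.2322]
ee_rot: [-3.139, -0.001, 1.634]
wrist_force: [-0.2, 0.2, -0.7]
width: 0.0004
```

Call:
step_arm(
  increments="-0.1 0.2 1 0 0 0;0 0 1 0 0 0;0 0 0.4 0 0 0;0 0 0.2 0 0 0;0 0 0 0 0 0",
)

```text
time: 36.3
tool_pos: [0.6383, -0.2308, 0.2073]
ee_rot: [-3.141, -0.0, 1.638]
wrist_force: [0.4, -1.0, 0.5]
width: 0.0004
```

Call:
step_arm(
  increments="0 0 0.3 0 0 0;0 0 0.2 0 0 0;0 0 0 0 0 0;0 0 0 0 0 0",
)

```text
time: 36.7
tool_pos: [0.6388, -0.2314, 0.2038]
ee_rot: [3.14, 0.0, 1.637]
wrist_force: [-0.4, 1.5, 4.5]
width: 0.0002
```

Call:
step_arm(
  increments="0 0 0.3 0 0 0;0 0 0.3 0 0 0;0 0 0 0 0 0;0 0 0 0 0 0",
)

```text
time: 37.1
tool_pos: [0.6389, -0.2314, 0.1989]
ee_rot: [3.139, 0.001, 1.637]
wrist_force: [-2.3, 2.7, 8.1]
width: 0.0006
```

Call:
step_arm(
  increments="0 0 0.2 0 0 0;0 0 0 0 0 0;0 0 0 0 0 0",
)

```text
time: 37.4
tool_pos: [0.6389, -0.2314, 0.1982]
ee_rot: [3.138, 0.001, 1.637]
wrist_force: [-1.9, 2.9, 11.1]
width: 0.0006
```

Call:
step_arm(
  increments="0 0 0.15 0 0 0;0 0 0 0 0 0;0 0 -1 0 0 0;0 0 -2 0 0 0;0 0 -3 0 0 0",
)

```text
time: 37.9
tool_pos: [0.6375, -0.2315, 0.2503]
ee_rot: [-3.136, -0.002, 1.636]
wrist_force: [0.9, -0.6, 0.0]
width: 0.0002
```

Call:
step_arm(
  increments="4 -1.8 0 0 0 0;4.5 -1.8 0 0 0 0;4.5 -1.8 0 0 0 0;4.5 -1.8 0 0 0 0;4.5 -1.8 0 0 0 0",
  claw=-1,
)

```text
time: 38.4
tool_pos: [0.533, -0.0168, 0.252]
ee_rot: [-3.141, 0.0, 1.636]
wrist_force: [0.5, 0.6, 1.1]
width: 0.0368
```

Call:
step_arm(
  increments="2 -1.8 0 0 0 0;0 0 0 0 0 0;0 0 0 0 0 0",
)

```text
time: 38.7
tool_pos: [0.515, 0.0006, 0.2528]
ee_rot: [3.141, 0.001, 1.637]
wrist_force: [-1.2, -0.6, -0.2]
width: 0.061
```

```bash
python3 - <<'E'
from h import *
t,s=snapshot('top'),snapshot('scene')
for n,i in(('top',t),('scene',s)): print(n,plate(n,i,np.array([.497,-.155])))
p=np.array([.498,-.153]);m=np.array([.4435,-.3945]);d=(m-p)/np.hypot(*(m-p));yaw=np.arctan2(-d[1],-d[0])
print(d,yaw,p-d*.105,m-d*.07)
go(*(p-d*.105),.08,yaw)
E
```

```text
top [ 0.4973972  -0.15454246  0.07746142]
scene [ 0.50023359 -0.15065122  0.07294673]
[-0.22013689 -0.97546899] 1.3488415219909182 [ 0.52111437 -0.05057576] [ 0.45890958 -0.32621717]
tool cm [-5.05  0.25 17.25] rotvec [-0.     0.001  0.287] | pos [ 5.155e-01 -3.000e-04  2.525e-01] yaw 1.636 F [0.3 0.4 0.1] w 0.0687 t 38.8
```

Call:
step_arm(
  increments="-2.5 0.1 0 0 0 0.143;-2.5 0.4 0 0 0 0.144;0 0 5 0 0 0;0 0 5 0 0 0;0 0 5 0 0 0",
)

```text
time: 39.3
tool_pos: [0.5204, -0.0513, 0.1011]
ee_rot: [3.141, 0.0, 1.347]
wrist_force: [0.4, 0.0, -0.8]
width: 0.0941
```

Call:
step_arm(
  increments="0 0 4 0 0 0;0 0 0 0 0 0;0 0 0 0 0 0;0 0 0 0 0 0",
)

```text
time: 39.7
tool_pos: [0.5221, -0.0503, 0.066]
ee_rot: [3.136, -0.0, 1.349]
wrist_force: [0.6, 0.1, 1.1]
width: 0.094
```

```bash
python3 - <<'E'
from h import *
go(.5211,-.0506,.007,1.349)
E
```

```text
tool cm [-0.05 -0.12  5.9 ] rotvec [ 0.005 -0.    -0.   ] | pos [ 0.5221 -0.0503  0.066 ] yaw 1.349 F [0.6 0.1 1.1] w 0.094 t 39.7
```

Call:
step_arm(
  increments="0 0 3 0 0 0;0 0 2 0 0 0;0 0 0.8 0 0 0;0 0 0 0 0 0;0 0 0 0 0 0",
)

```text
time: 40.2
tool_pos: [0.5213, -0.0497, 0.0072]
ee_rot: [3.138, -0.0, 1.35]
wrist_force: [-0.3, -0.3, 0.0]
width: 0.0939
```

Call:
step_arm(
  increments="-1 0 0 0 0 0;-1 0 0 0 0 0;-0.4 0 0 0 0 0;-0.4 0 0 0 0 0;-0.4 0 0 0 0 0",
)

```text
time: 40.7
tool_pos: [0.5125, -0.081, 0.0052]
ee_rot: [3.141, -0.0, 1.349]
wrist_force: [0.6, 0.0, -0.1]
width: 0.094
```

Call:
step_arm(
  increments="-0.4 0 0 0 0 0;-0.5 0 0 0 0 0;-0.6 0 0 0 0 0;-0.7 0 0 0 0 0;-0.8 0 0 0 0 0",
)

```text
time: 41.2
tool_pos: [0.5065, -0.1073, 0.0051]
ee_rot: [-3.142, -0.005, 1.35]
wrist_force: [1.7, 7.0, 2.6]
width: 0.0941
```

Call:
step_arm(
  increments="-0.8 0 0 0 0 0;-0.8 0 0 0 0 0;-0.8 0 0 0 0 0;-0.8 0 0 0 0 0;-0.8 0 0 0 0 0",
)

```text
time: 41.7
tool_pos: [0.4977, -0.1464, 0.0051]
ee_rot: [-3.141, -0.006, 1.35]
wrist_force: [1.5, 6.4, 1.6]
width: 0.0939
```

Call:
step_arm(
  increments="-0.8 0 0 0 0 0;-0.8 0 0 0 0 0;-0.8 0 0 0 0 0;-0.8 0 0 0 0 0;-0.8 0 0 0 0 0",
)

```text
time: 42.2
tool_pos: [0.4889, -0.1852, 0.005]
ee_rot: [-3.141, -0.006, 1.35]
wrist_force: [2.5, 7.4, 1.5]
width: 0.094
```

```bash
python3 - <<'E'
from h import *
go(.4593,-.3243,.007,1.349)
t=snapshot('top');print(plate('top',t,np.array([.463,-.30])))
cv2.imwrite('pics/v9.png',cv2.resize(t[100:270,240:460],(770,595),interpolation=cv2.INTER_CUBIC)[:,:,::-1])
E
```

```text
tool cm [-14.22   0.15  -0.28] rotvec [-0.    -0.006  0.001] | pos [ 0.4889 -0.1852  0.005 ] yaw 1.35 F [2.5 7.4 1.5] w 0.094 t 42.2
[ 0.42285142 -0.2439268   0.0197015 ]
```

View pics/v9.png

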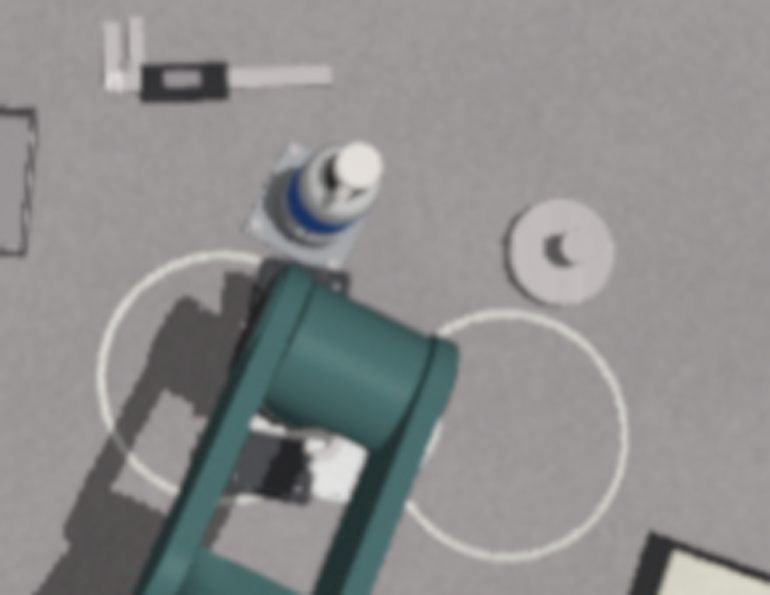

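The arm hides the plate, which is partly visible at (340,470). The gripper body clears the bottle, and the force is a steady 7 N or so. I continue pushing.

Call:
step_arm(
  increments="-0.8 0 0 0 0 0;-0.8 0 0 0 0 0;-0.8 0 0 0 0 0;-0.8 0 0 0 0 0;-0.8 0 0 0 0 0",
)

```text
time: 42.75
tool_pos: [0.4802, -0.2243, 0.005]
ee_rot: [-3.141, -0.006, 1.35]
wrist_force: [1.9, 7.7, 2.0]
width: 0.0938
```

Call:
step_arm(
  increments="-0.8 0 0 0 0 0;-0.8 0 0 0 0 0;-0.8 0 0 0 0 0;-0.8 0 0 0 0 0;-0.8 0 0 0 0 0",
)

```text
time: 43.25
tool_pos: [0.4715, -0.2631, 0.005]
ee_rot: [-3.141, -0.006, 1.35]
wrist_force: [1.7, 8.7, 2.5]
width: 0.0941
```

Call:
step_arm(
  increments="-0.8 0 0 0 0 0;-0.8 0 0 0 0 0;-0.7 0 0 0 0 0;-0.6 0 0 0 0 0;-0.5 0 0 0 0 0",
)

```text
time: 43.75
tool_pos: [0.464, -0.2961, 0.005]
ee_rot: [-3.141, -0.006, 1.35]
wrist_force: [1.1, 8.5, 3.9]
width: 0.0941
```

Call:
step_arm(
  increments="-0.5 0 0 0 0 0;-0.4 0 0 0 0 0;-0.4 0 0 0 0 0;0 0 0 0 0 0",
)

```text
time: 44.15
tool_pos: [0.4611, -0.3094, 0.005]
ee_rot: [-3.141, -0.005, 1.35]
wrist_force: [2.5, 5.8, 2.5]
width: 0.0939
```

```bash
python3 - <<'E'
from h import *
go(.4593,-.3243,.007,1.349)
for n in('top','scene'):
  print(n,plate(n,snapshot(n),np.array([.446,-.385])))
E
```

```text
tool cm [-1.49  0.16 -0.21] rotvec [-0.001 -0.005  0.001] | pos [ 0.4611 -0.3094  0.005 ] yaw 1.35 F [2.5 5.8 2.5] w 0.0939 t 44.15
top [ 0.38886282 -0.38518853  0.02351405]
scene [ 0.48689437 -0.4105809   0.02495762]
```

Call:
step_arm(
  increments="-0.5 0 0 0 0 0;-0.5 0 0 0 0 0;-0.4 0 0 0 0 0;0 0 0 0 0 0;1 0 0 0 0 0",
)

```text
time: 44.75
tool_pos: [0.4596, -0.3161, 0.005]
ee_rot: [-3.141, 0.001, 1.349]
wrist_force: [0.1, -0.4, 0.4]
width: 0.0935
```

Call:
step_arm(
  increments="2 0 0 0 0 0;2 0 -1 0 0 0;0 0 -5 0 0 0;0 0 -5 0 0 0;5 0 -5 0 0 0",
)

```text
time: 45.25
tool_pos: [0.4765, -0.2451, 0.1538]
ee_rot: [3.138, 0.004, 1.345]
wrist_force: [1.3, 0.3, 0.1]
width: 0.0937
```

Call:
step_arm(
  increments="5 0 -4 0 0 0;5 0 0 0 0 0;5 0 0 0 0 0;5 0 0 0 0 0;0 0 0 0 0 0",
)

```text
time: 45.75
tool_pos: [0.5182, -0.0523, 0.1817]
ee_rot: [3.141, -0.001, 1.358]
wrist_force: [-0.2, -0.5, 0.8]
width: 0.0942
```

Call:
step_arm(
  increments="5 0 0 0 0 0;5 0 0 0 0 0;0 0 0 0 0 0",
)

```text
time: 46.05
tool_pos: [0.54, 0.0441, 0.1813]
ee_rot: [-3.141, -0.001, 1.356]
wrist_force: [-0.0, 0.2, -0.2]
width: 0.0941
```

```bash
python3 - <<'E'
from h import *
t,s=snapshot('top'),snapshot('scene')
for n,i in(('top',t),('scene',s)):
    print(n,plate(n,i,np.array([.4435,-.3945])),whitefit(n,i,np.array([.4435,-.3945]),.104,0,.008))
go(.459,-.325,.1,1.349)
cv2.imwrite('pics/v10.png',cv2.resize(t[90:290],(800,312),interpolation=cv2.INTER_CUBIC)[:,:,::-1])
cv2.imwrite('pics/v11.png',cv2.resize(s[100:370,110:470],(800,600),interpolation=cv2.INTER_CUBIC)[:,:,::-1])
E
```

```text
top [ 0.44307302 -0.39010969  0.07690934] [ 0.44483398 -0.39330156  0.10260163]
scene [ 0.43850048 -0.38776785  0.06814871] [ 0.44202172 -0.3960254   0.10258842]
tool cm [-37.35   0.08   8.19] rotvec [-0.     0.002  0.003] | pos [0.5395 0.0399 0.1812] yaw 1.352 F [ 0.4 -0.5 -0.2] w 0.0938 t 46.15
```

View pics/v10.png

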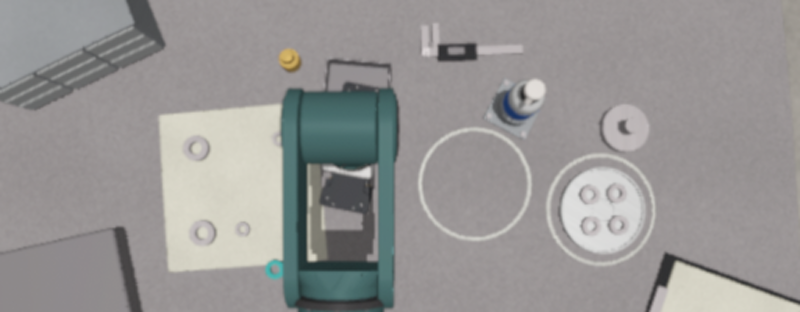

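View pics/v11.png

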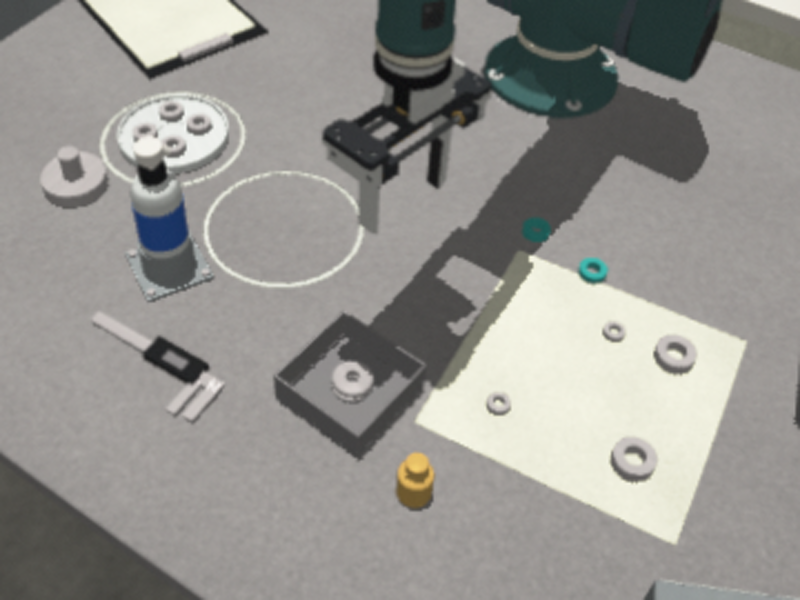

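The top view shows the plate at (602,210), about 3–4 mm off the mark circle's centre and wholly inside the tape, with four rings flat on it. The bin holds both scraps. The look-alike rings, caliper, weight and platen look untouched and the cap is up. I'm handing in the job.

```bash
python3 -c "
from h import *
print(close_job())"
```

```text
the job is handed in; nothing more can be done
None
```

I completed every step of the task and handed the job in at about 46 s of the 210 s allowed.

- **Scrap:** both crushed rings went into the bin, and the last picture shows them stacked there.
- **Rings:** there were four 36 mm rings in this run, and all four lie flat and separate inside the plate's rim. The small and large rings stayed on the paper.
- **Spray:** the loaded plate was slid with the open fingers to the spot circle, ending about 2 mm off centre. I pressed the cap until the force reached 11 N at a tool height of about 0.198 m. That is past the 8.5 N needed for fully down. The cap came back up when released.
- **Hand-over:** the plate was slid on to the mark circle without being lifted or tipped. In the top view it is about 4 mm off centre, well within the 20 mm of room inside the tape.

**Disagreements in the last checks:** the scene camera put the plate about 9 mm off the mark's centre. Its fit was partly blocked by the bottle (fitted radius 68 mm instead of 80), so I trusted the top view; either reading is inside the tape. The first ring was gripped about 5 mm higher than I intended, but it held and landed correctly. No ring appeared to get knocked aside, and I noticed no slip in the grip.

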